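# Set out the amber vials in their dosing dishes

## Robot

A 6-joint arm with a two-finger parallel gripper is mounted at the origin on the work surface. World frame = base frame: x ahead of the robot, y to its left, z up, the work surface at z = 0. Lengths are in m, angles in degrees, forces in N, time in s.
With the tool pointing down it reaches from about 0.3 to 0.75 m from the base axis. Payload 8.5 kg.
Tool frame: the origin (TCP) lies at the very end of the fingers, on their centre line; the grasp point (between the pads) lies 19 mm behind it (env.hold_point_z is the distance from the TCP to the grasp point, in m); z points along the fingers, y is the line along which they close (so a half turn about z gives the same grasp; the last joint's range is limited). The gripper opens to 85 mm and grips with 20 to 120 N. Pads are 22 mm wide; open, the fingers measure 114 mm over their backs; the gripper's body (76 mm by 85 mm) begins 54 mm behind the grasp point. The pads swing forward as they close: fully open they stand 13 mm farther back than shut.
Start: joints at [54.013, 21.807, 74.336, -0, 83.858, -12.336], TCP at [0.221, 0.504, 0.231] pointing down, gripper open.
Joint ranges: [-178.18, 178.18], [-50.72, 133.34], [12.68, 142.11], [-81.47, 261.47], [9.98, 163.14], [-165.26, 165.26]. Speed limits (degrees/s): [136.94, 136.94, 180, 180, 180, 180].

## Interface

Orientations are given as a 3x3 rotation matrix whose columns are the frame's x, y, z axes.
In Python, from rig import env, optics gives the robot as it stands.
- The arm moves only by the shell command python3 -m jog 'ROWS' [OPENING] [FORCE]. ROWS is JSON, a list of rows, each an object with "linear": the shift along the tool's x, y, z in units of 40 mm (1.0 is 40 mm), a list of three; "roll": the turn about the tool's z in units of 5 degrees (1.0 is 5 degrees). A call has 1 to 12 rows; each row shifts and turns the commanded pose from where the row before left it, along the tool's axes as they then stand; what a row does not reach is not made up. A row lasts 1/12 s, in which the tool goes at most 41.7 mm and 7.16 degrees, less where a joint would pass 70% of its speed; a pose out of reach is approached as far as the arm can. A call is refused whole if a number of a shift passes 1 or a number of a turn 1, either way. A call with a gripper value outside its range is refused whole. OPENING is the opening, from -1 (shut) to 1 (fully open), set as the call begins (- or left out, the last holds). The fingers move at their own pace and stop on an object; FORCE is the grip in N (left out, the last holds). Time passes only in rows, so rows that do not move let the fingers close. It gives the time, the measured TCP pose, the force, the opening and the grip force at its end, in the units of the state.
- env.observe(): the state, without advancing time (a new reading comes with each control period).
- optics.get_image(name): name is "scene" or "side" or "wrist"; returns the picture (420x560x3 uint8, red, green, blue); there is no depth.
- optics.calibration(name): a dict with "fov_y" (degrees; the focal length in pixels is half the picture's height over the tangent of half this angle, whatever the lens; pixels are square), "cx", "cy" (the principal point, pixels), "T" (4x4, takes a point from camera to world coordinates). Camera axes: x right, y down, z forward; pixel columns grow to the right and rows downward; lengths in m; the calibration is good to about 2 mm. A picture is of the moment at which its call begins: read the wrist's pose just before it. calibration takes no time and is no camera call; for the wrist camera it gives the pose at the moment of the call.
- env.close_job(): hands the job in; it is judged then, once.
The state is a dict: "time_s": time; "q": joint angles; "qvel": joint speeds; "joint_efforts": joint torques, N m; "position": TCP position; "tool_rot": TCP orientation; "ft_force": force on the tool from outside, world axes, zero at the start; "wrist_torque": the same for the moment, N m; "grip_width": finger opening in m; "gripper_force": force on a finger pad.
Only numpy, scipy, OpenCV 4.12 (cv2) and the standard library are available. Lean on these libraries where they do the work, as an engineer would, in place of code of your own. Each camera call takes 0.05 s, during which the arm holds its last target. There are 200 camera calls.

## Task

Set out the medicines for the morning round: stand each amber glass vial upright in the dosing dish of the same colour as its cap, one after another in the order of the round: red, yellow, green, blue. They are glass, so set them down rather than dropping them and never let one tip over. Leave the white pill pot and the white dropper bottle where they are.

Things in the scene. Friction and masses are not known exactly. Their poses are not given: they have to be found in the camera images.
- vial_red: Loose amber-brown glass medicine vial with a paper-white label band and a red cap, standing upright. 42 mm in diameter up to 52 mm, then a shoulder to a 27 mm neck (58 to 64 mm) and the red cap, 31 mm across, on top (64 to 75 mm). About 80 to 150 g. Origin: centre of its underside, z up its axis.
- vial_yellow: Loose amber-brown glass medicine vial with a paper-white label band and a yellow cap, standing upright. 42 mm in diameter up to 52 mm, then a shoulder to a 27 mm neck (58 to 64 mm) and the yellow cap, 31 mm across, on top (64 to 75 mm). About 80 to 150 g. Origin: centre of its underside, z up its axis.
- vial_green: Loose amber-brown glass medicine vial with a paper-white label band and a green cap, standing upright. 42 mm in diameter up to 52 mm, then a shoulder to a 27 mm neck (58 to 64 mm) and the green cap, 31 mm across, on top (64 to 75 mm). About 80 to 150 g. Origin: centre of its underside, z up its axis.
- vial_blue: Loose amber-brown glass medicine vial with a paper-white label band and a blue cap, standing upright. 42 mm in diameter up to 52 mm, then a shoulder to a 27 mm neck (58 to 64 mm) and the blue cap, 31 mm across, on top (64 to 75 mm). About 80 to 150 g. Origin: centre of its underside, z up its axis.
- dish_red: Shallow round dosing dish, all red plastic, empty and fixed to the counter. 74 mm across the rim, 14 mm high, floor 4 mm thick and 62 mm across inside, wall 3 mm. Origin: centre of its underside on the counter (z = 0).
- dish_yellow: Shallow round dosing dish, all yellow plastic, empty and fixed to the counter. 74 mm across the rim, 14 mm high, floor 4 mm thick and 62 mm across inside, wall 3 mm. Origin: centre of its underside on the counter (z = 0).
- dish_green: Shallow round dosing dish, all green plastic, empty and fixed to the counter. 74 mm across the rim, 14 mm high, floor 4 mm thick and 62 mm across inside, wall 3 mm. Origin: centre of its underside on the counter (z = 0).
- dish_blue: Shallow round dosing dish, all blue plastic, empty and fixed to the counter. 74 mm across the rim, 14 mm high, floor 4 mm thick and 62 mm across inside, wall 3 mm. Origin: centre of its underside on the counter (z = 0).
- pill_pot: Loose white plastic pill pot with a red lid, 55 mm in diameter up to 46 mm, lid 37 mm across, 60 mm tall in all, upright. Not amber: to be left alone. Origin: centre of its underside.
- drop_bottle: Loose small white plastic dropper bottle with a pointed blue cap, 38 mm in diameter, 70 mm tall, upright. Not amber: to be left alone. Origin: centre of its underside.

How it is judged:
By the outcome, as a careful person would: the job done as asked, in the order asked, and still so for the second after the job is handed in, with the robot touching nothing.
It also fails if it takes over 106 s, if anything falls off the work surface, if the arm or the gripper's body presses on something with over 40 N, if the wrist force passes 120 N, or if a joint passes its speed limit or range.

## Working session

There is one attempt and no reset: what is moved stays moved. The work goes in short steps, Python scripts to look and compute and a shell command to move; the robot and the scene stay as the last step left them, time stands still between calls to the robot, and variables do not carry over. Pictures are saved under pics/ and viewed, at most 14 in all, crops included, and the job is handed in when it is done.

```bash
mkdir -p pics; ls; python3 - <<'E'
from rig import env, optics
import cv2, numpy as np
s=env.observe();print(s['time_s'],s['position'],s['tool_rot'],s['grip_width'],env.hold_point_z)
for n in('scene','side'):
    cv2.imwrite(f'pics/{n}0.png',optics.get_image(n)[:,:,::-1]);c=optics.calibration(n);print(n,c)
E
```

```text
pics
0.0 [0.2204736  0.50354238 0.23071631] [[-9.15994313e-01  4.01190292e-01 -8.76718253e-04]
 [ 4.01191114e-01  9.15993616e-01 -1.17682828e-03]
 [ 3.30936240e-04 -1.42969959e-03 -9.99998923e-01]] 0.08557838603040864 0.0187
scene {'fov_y': 54.891967348531104, 'cx': 278.57272474543447, 'cy': 209.16399556913345, 'T': array([[-1.02474327e-02,  6.51420825e-01, -7.58647414e-01,
         1.20867036e+00],
       [ 9.99890464e-01,  1.47781572e-02, -8.16599170e-04,
         2.12608317e-02],
       [ 1.06794610e-02, -7.58572682e-01, -6.51500909e-01,
         6.05754618e-01],
       [ 0.00000000e+00,  0.00000000e+00,  0.00000000e+00,
         1.00000000e+00]])}
side {'fov_y': 55.6974768082672, 'cx': 277.76864515612516, 'cy': 211.35915390800457, 'T': array([[ 0.94631984, -0.23738429,  0.21937971,  0.37469804],
       [-0.32320603, -0.70349065,  0.63296032, -0.46798205],
       [ 0.00407674, -0.66988776, -0.74245119,  0.58293186],
       [ 0.        ,  0.        ,  0.        ,  1.        ]])}
```

View pics/scene0.png

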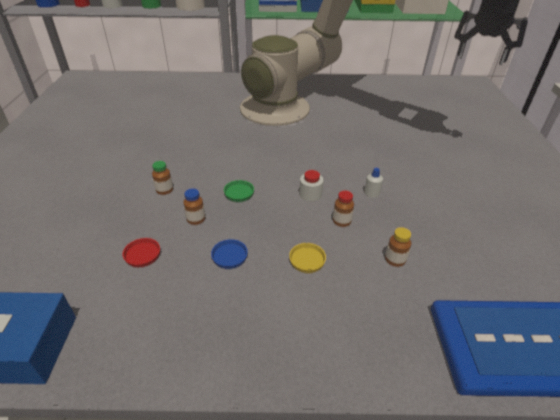

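View pics/side0.png

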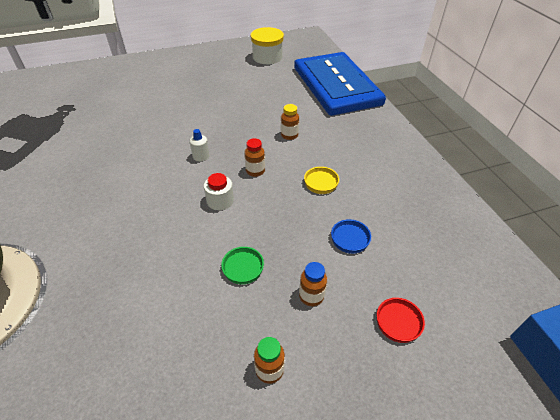

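The scene view has the caps at red (345,197), yellow (402,235), green (160,167) and blue (193,195). The dishes are at red (142,252), blue (230,254), yellow (308,257) and green (239,191). The side view shows the same layout, with caps at red (254,145), yellow (290,109), green (269,349) and blue (315,272). I'll refine these with colour blobs and compare the two views.

```bash
cat > h.py <<'E'
import cv2, numpy as np
from rig import env, optics
def ray(n,u,v,c=None):
    c=c or optics.calibration(n); f=210/np.tan(np.radians(c['fov_y']/2)); T=c['T']
    return T[:3,3], T[:3,:3]@np.array([(u-c['cx'])/f,(v-c['cy'])/f,1])
def onz(n,u,v,z,c=None):
    o,d=ray(n,u,v,c); return (o+d*(z-o[2])/d[2])[:2]
HUE={'red':(172,8),'yellow':(22,34),'green':(50,80),'blue':(105,125)}
def blob(im,col,u,v,r=22):
    h=cv2.cvtColor(im,cv2.COLOR_RGB2HSV); a,b=HUE[col]; H=h[...,0]
    m=((H>=a)&(H<=b)) if a<b else ((H>=a)|(H<=b))
    m&=(h[...,1]>170)&(h[...,2]>70)
    w=np.zeros_like(m); w[max(0,v-r):v+r,max(0,u-r):u+r]=1
    k,l,st,ce=cv2.connectedComponentsWithStats((m&w).astype(np.uint8))
    i=1+np.argmax(st[1:,4]); return st[i],ce[i]
E
python3 - <<'E'
from h import *
S={'scene':dict(cap=dict(red=(345,197),yellow=(402,235),green=(160,167),blue=(193,195)),dish=dict(red=(142,252),blue=(230,254),yellow=(308,257),green=(239,191))),
'side':dict(cap=dict(red=(254,145),yellow=(290,109),green=(269,349),blue=(315,272)),dish=dict(red=(400,320),blue=(351,236),yellow=(322,180),green=(243,265)))}
for n in S:
  im=cv2.imread(f'pics/{n}0.png')[:,:,::-1].copy()
  for k in('cap','dish'):
    for col,(u,v) in S[n][k].items():
      st,ce=blob(im,col,u,v,12 if k=='cap' else 28)
      p=(st[0]+st[2]/2-.5,st[1]+st[3]/2-.5)
      print(n,k,col,st,ce.round(1),onz(n,*p,.0695 if k=='cap' else .009).round(4))
for nm,ps in dict(pot=[('scene',312,176,.055),('side',217,181,.055)],drop=[('scene',374,190,.025),('side',199,150,.025)]).items():
  print(nm,[onz(*a).round(3) for a in ps])
E
```

```text
scene cap red [339 192  13  10  95] [345.4 196. ] [0.5399 0.1609]
scene cap yellow [396 229  14  12 113] [402.4 233.9] [0.653  0.2575]Traceback (most recent call last):
  File "<stdin>", line 8, in <module>
  File "h.py", line 15, in blob
    i=1+np.argmax(st[1:,4]); return st[i],ce[i]
        ~~~~~~~~~^^^^^^^^^^
    return _wrapfunc(a, 'argmax', axis=axis, out=out, **kwds)
    return bound(*args, **kwds)
ValueError: attempt to get argmax of an empty sequence
```

Next I loosen the thresholds and triangulate properly from both views.

```bash
sed -i 's/(50,80)/(45,90)/; s/(105,125)/(100,130)/; s/>170)/>130)/; s/>70)/>40)/' h.py
python3 - <<'E'
from h import *
S={'scene':dict(cap=dict(red=(345,197),yellow=(402,235),green=(160,167),blue=(193,195)),dish=dict(red=(142,252),blue=(230,254),yellow=(308,257),green=(239,191))),
'side':dict(cap=dict(red=(254,145),yellow=(290,109),green=(269,349),blue=(315,272)),dish=dict(red=(400,320),blue=(351,236),yellow=(322,180),green=(243,265)))}
R={}
for n in S:
  im=cv2.imread(f'pics/{n}0.png')[:,:,::-1].copy()
  for k in('cap','dish'):
    for col,(u,v) in S[n][k].items():
      st,ce=blob(im,col,u,v,14 if k=='cap' else 28)
      p=(st[0]+st[2]/2-.5,st[1]+st[3]/2-.5); R[n,k,col]=p
      print(n,k,col,st,onz(n,*p,.0695 if k=='cap' else .009).round(4))
for k in('cap','dish'):
  for c in HUE:
    A=[];b=[]
    for n in S:
      o,d=ray(n,*R[n,k,c]);d/=np.linalg.norm(d);P=np.eye(3)-np.outer(d,d);A.append(P);b.append(P@o)
    x,r,*_=np.linalg.lstsq(np.vstack(A),np.hstack(b),rcond=None);print(k,c,x.round(4),r**.5)
for nm,ps in dict(pot=[('scene',312,176,.055),('side',217,181,.055)],drop=[('scene',374,190,.025),('side',199,150,.025)]).items():
  print(nm,[onz(*a).round(3) for a in ps])
E
```

```text
scene cap red [339 191  14  13 145] [0.5415 0.1618]
scene cap yellow [395 228  16  14 175] [0.653  0.2575]
scene cap green [154 162  11   8  60] [ 0.4353 -0.2579]
scene cap blue [185 189  13  11 107] [ 0.5391 -0.1656]
scene dish red [123 238  37  29 822] [ 0.652  -0.2542]
scene dish blue [212 240  35  28 757] [ 0.6525 -0.0775]
scene dish yellow [290 243  36  30 820] [0.6601 0.0796]
scene dish green [225 182  28  17 363] [ 0.4455 -0.0761]
side cap red [247 138  15  14 172] [0.5399 0.16  ]
side cap yellow [283 104  14  11 128] [0.6526 0.257 ]
side cap green [257 337  24  25 460] [ 0.4353 -0.2589]
side cap blue [305 262  20  20 321] [ 0.5396 -0.1657]
side dish red [ 376  298   49   45 1698] [ 0.6513 -0.2561]
side dish blue [ 331  219   40   35 1064] [ 0.6516 -0.0795]
side dish yellow [304 167  35  27 763] [0.6587 0.0761]
side dish green [ 221  247   43   38 1238] [ 0.4448 -0.0784]
cap red [0.5403 0.1619 0.0683] [0.00033082]
cap yellow [0.6528 0.2576 0.0692] [0.00015131]
cap green [ 0.4352 -0.2583  0.0691] [0.00060431]
cap blue [ 0.5395 -0.1656  0.0697] [0.00020278]
dish red [ 0.6515 -0.2551  0.0081] [0.00093214]
dish yellow [0.6594 0.079  0.0072] [0.00140216]
dish green [ 0.4447 -0.0768  0.0078] [0.00096663]
dish blue [ 0.6519 -0.0781  0.0079] [0.00082091]
pot [array([0.448, 0.097]), array([0.446, 0.094])]
drop [array([0.458, 0.243]), array([0.434, 0.234])]
```

Both views agree within about 2 mm. First I square the tool (x=-X, y=+Y, z=-Z) and go above the red vial.

```bash
cat > to.py <<'E'
import sys,numpy as np
from rig import env
s=env.observe();R=s['tool_rot'];p=np.array([float(a) for a in sys.argv[1:4]])
print('t',s['time_s'],'pos',s['position'].round(4),'yaw',np.degrees(np.arctan2(R[1,0],R[0,0])).round(2),'units',(R.T@(p-s['position'])/.04).round(3),'F',s['ft_force'].round(1),s['grip_width'],s['gripper_force'],'q6',s['q'][5])
E
python3 -m jog '[{"linear":[0,0,0],"roll":-0.944},{"linear":[0,0,0],"roll":-0.944},{"linear":[0,0,0],"roll":-0.944},{"linear":[0,0,0],"roll":-0.944},{"linear":[0,0,0],"roll":-0.944},{"linear":[0,0,0],"roll":0},{"linear":[0,0,0],"roll":0}]' 1 40
python3 to.py .540 .1615 .130
```

```text
time_s: 0.68
position: [0.2206, 0.5037, 0.2311]
tool_rot: [[-1.0, 0.003, -0.0], [0.003, 1.0, -0.0], [0.0, -0.001, -1.0]]
ft_force: [1.1, -0.0, -0.4]
grip_width: 0.0853
gripper_force: 0.0
t 0.6833 pos [0.2206 0.5037 0.2311] yaw 179.81 units [-8.015 -8.527  2.528] F [ 1.1 -0.  -0.4] 0.08533647882877556 0.0 q6 -35.7968048236859
```

```bash
python3 -m jog '[{"linear":[-0.33,-0.35,0.1]},{"linear":[-0.67,-0.71,0.2]},{"linear":[-0.67,-0.71,0.2]},{"linear":[-0.67,-0.71,0.2]},{"linear":[-0.67,-0.71,0.2]},{"linear":[-0.67,-0.71,0.2]},{"linear":[-0.67,-0.71,0.2]},{"linear":[-0.67,-0.71,0.2]},{"linear":[-0.67,-0.71,0.2]},{"linear":[-0.67,-0.71,0.2]},{"linear":[-0.67,-0.71,0.2]},{"linear":[-0.67,-0.71,0.2]}]'
python3 -m jog '[{"linear":[-0.31,-0.37,0.23]},{"linear":[0,0,0]},{"linear":[0,0,0]},{"linear":[0,0,0]}]' >/dev/null
python3 to.py .540 .1615 .018
python3 - <<'E'
from h import *
c=optics.calibration('wrist');cv2.imwrite('pics/w1.png',optics.get_image('wrist')[:,:,::-1]);print(c['T'].round(3).tolist())
E
```

```text
t 0.6833 pos [0.2206 0.5037 0.2311] yaw 179.81 units [-8.016 -8.525  5.328] F [ 1.1 -0.  -0.4] 0.08533647882877556 0.0 q6 -35.7968048236859
[[0.003, 0.96, 0.279, 0.15], [1.0, -0.002, -0.002, 0.505], [-0.001, 0.279, -0.96, 0.375], [0.0, 0.0, 0.0, 1.0]]invalid input
invalid input
```

View pics/w1.png

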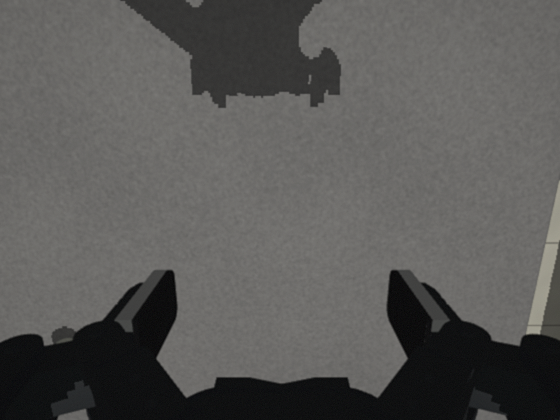

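The moves were refused because every row needs "roll" as well, so the picture shows only bare counter between the fingers. Sending them again with roll included.

```bash
python3 -m jog '[{"linear":[-0.33,-0.35,0.1],"roll":0},{"linear":[-0.67,-0.71,0.2],"roll":0},{"linear":[-0.67,-0.71,0.2],"roll":0},{"linear":[-0.67,-0.71,0.2],"roll":0},{"linear":[-0.67,-0.71,0.2],"roll":0},{"linear":[-0.67,-0.71,0.2],"roll":0},{"linear":[-0.67,-0.71,0.2],"roll":0},{"linear":[-0.67,-0.71,0.2],"roll":0},{"linear":[-0.67,-0.71,0.2],"roll":0},{"linear":[-0.67,-0.71,0.2],"roll":0},{"linear":[-0.67,-0.71,0.2],"roll":0},{"linear":[-0.67,-0.71,0.2],"roll":0}]' >/dev/null
python3 -m jog '[{"linear":[-0.31,-0.37,0.23],"roll":0},{"linear":[0,0,0],"roll":0},{"linear":[0,0,0],"roll":0},{"linear":[0,0,0],"roll":0}]' >/dev/null
python3 to.py .540 .1615 .018
python3 - <<'E'
from h import *
cv2.imwrite('pics/w2.png',optics.get_image('wrist')[:,:,::-1])
E
```

```text
t 2.0667 pos [0.5402 0.1629 0.1303] yaw 179.91 units [ 0.005 -0.036  2.808] F [ 0.6  0.1 -0. ] 0.08564607987772714 0.0 q6 -85.16003262680606
```

View pics/w2.png

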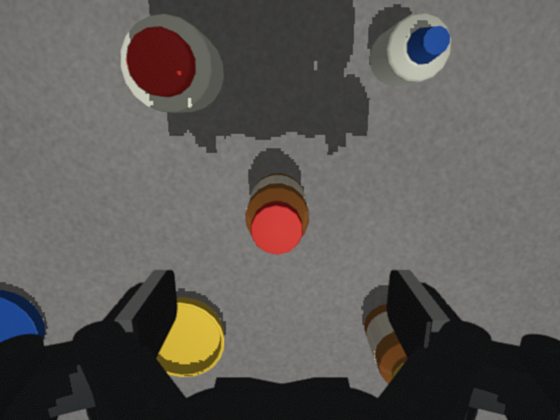

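The red cap is at (277,230), centred between the fingers (midpoint about 281). Descend and grip.

```bash
python3 -m jog '[{"linear":[0,-0.03,0.2],"roll":0},{"linear":[0,0,0.4],"roll":0},{"linear":[0,0,0.4],"roll":0},{"linear":[0,0,0.4],"roll":0},{"linear":[0,0,0.4],"roll":0},{"linear":[0,0,0.4],"roll":0},{"linear":[0,0,0.3],"roll":0},{"linear":[0,0,0.2],"roll":0},{"linear":[0,0,0.1],"roll":0},{"linear":[0,0,0],"roll":0},{"linear":[0,0,0],"roll":0},{"linear":[0,0,0],"roll":0}]' >/dev/null
python3 to.py .540 .1615 .018
python3 -m jog '[{"linear":[0,0,0],"roll":0},{"linear":[0,0,0],"roll":0},{"linear":[0,0,0],"roll":0},{"linear":[0,0,0],"roll":0},{"linear":[0,0,0],"roll":0},{"linear":[0,0,0],"roll":0},{"linear":[0,0,0],"roll":0},{"linear":[0,0,0],"roll":0},{"linear":[0,0,0],"roll":0},{"linear":[0,0,0],"roll":0},{"linear":[0,0,0],"roll":0},{"linear":[0,0,0],"roll":0}]' -1 40 >/dev/null
python3 to.py .540 .1615 .13
python3 - <<'E'
from h import *
cv2.imwrite('pics/s2.png',optics.get_image('side')[60:270,140:420,::-1].repeat(2,0).repeat(2,1))
E
```

```text
t 3.1167 pos [0.5411 0.1612 0.0189] yaw 179.96 units [0.028 0.006 0.022] F [-0.7  0.3 -0.6] 0.08572753486521122 0.0 q6 -85.37510028491143
t 4.1167 pos [0.5409 0.161  0.0186] yaw 179.95 units [ 0.02   0.011 -2.786] F [-1.2 -0.3  5.7] 0.04040570214989895 40.59456404065713 q6 -85.38001260233744
```

View pics/s2.png

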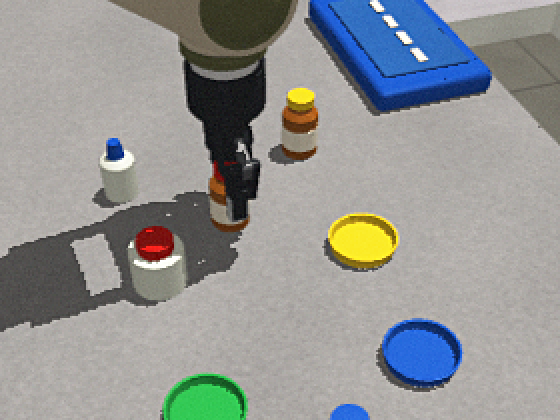

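Gripped: 40.4 mm at 40 N, on the body of the vial. Lift, then travel to the red dish.

```bash
python3 -m jog '[{"linear":[0,0,-0.1],"roll":0},{"linear":[0,0,-0.2],"roll":0},{"linear":[0,0,-0.35],"roll":0},{"linear":[0,0,-0.4],"roll":0},{"linear":[0,0,-0.4],"roll":0},{"linear":[0,0,-0.4],"roll":0},{"linear":[0,0,-0.4],"roll":0},{"linear":[0,0,-0.3],"roll":0},{"linear":[0,0,-0.2],"roll":0},{"linear":[0,0,-0.05],"roll":0},{"linear":[0,0,0],"roll":0}]' >/dev/null
python3 to.py .6517 -.2555 .13
python3 -m jog '[{"linear":[-0.03,-0.1,0],"roll":0},{"linear":[-0.05,-0.2,0],"roll":0},{"linear":[-0.08,-0.3,0],"roll":0},{"linear":[-0.11,-0.4,0],"roll":0},{"linear":[-0.13,-0.5,0],"roll":0},{"linear":[-0.13,-0.5,0],"roll":0},{"linear":[-0.13,-0.5,0],"roll":0},{"linear":[-0.13,-0.5,0],"roll":0},{"linear":[-0.13,-0.5,0],"roll":0},{"linear":[-0.13,-0.5,0],"roll":0},{"linear":[-0.13,-0.5,0],"roll":0},{"linear":[-0.13,-0.5,0],"roll":0}]' >/dev/null
python3 -m jog '[{"linear":[-0.13,-0.5,0],"roll":0},{"linear":[-0.13,-0.5,0],"roll":0},{"linear":[-0.13,-0.5,0],"roll":0},{"linear":[-0.13,-0.5,0],"roll":0},{"linear":[-0.13,-0.5,0],"roll":0},{"linear":[-0.13,-0.5,0],"roll":0},{"linear":[-0.13,-0.5,0],"roll":0},{"linear":[-0.13,-0.5,0],"roll":0},{"linear":[-0.13,-0.5,0],"roll":0},{"linear":[-0.13,-0.5,0],"roll":0},{"linear":[-0.06,-0.26,0],"roll":0},{"linear":[-0.03,-0.1,0],"roll":0}]' >/dev/null
python3 -m jog '[{"linear":[0,0,0],"roll":0},{"linear":[0,0,0],"roll":0},{"linear":[0,0,0],"roll":0}]'
python3 to.py .6517 -.2555 .0226
python3 - <<'E'
from h import *
cv2.imwrite('pics/s3.png',np.hstack([optics.get_image('scene')[150:360,60:260,::-1],optics.get_image('side')[180:390,300:500,::-1]]).repeat(2,0).repeat(2,1))
E
```

```text
t 5.0833 pos [0.5407 0.1611 0.1304] yaw 179.95 units [ -2.783 -10.413   0.011] F [ 0.5  0.6 -3.1] 0.041336051391849364 40.61872848076746 q6 -85.37747444916168
time_s: 7.33
position: [0.6482, -0.2524, 0.1302]
tool_rot: [[-1.0, -0.0, -0.0], [-0.0, 1.0, 0.0], [0.0, 0.0, -1.0]]
ft_force: [0.8, 1.3, -0.1]
grip_width: 0.0407
gripper_force: 40.6
t 7.3333 pos [ 0.6482 -0.2524  0.1302] yaw -180.0 units [-0.088 -0.079  2.689] F [ 0.8  1.3 -0.1] 0.04071717095382779 40.63489337568171 q6 -121.00540890045639
```

View pics/s3.png

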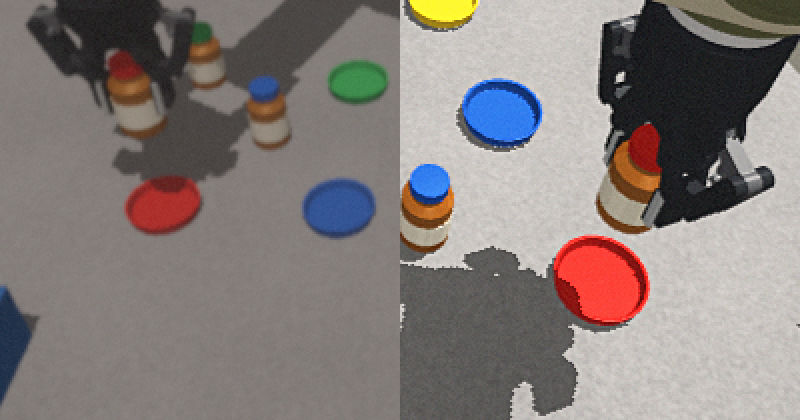

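The vial hangs upright in the grip above the red dish (dish near (162,205) in the left half). Lower it slowly.

```bash
python3 -m jog '[{"linear":[-0.04,-0.04,0.1],"roll":0},{"linear":[-0.05,-0.04,0.25],"roll":0},{"linear":[0,0,0.4],"roll":0},{"linear":[0,0,0.4],"roll":0},{"linear":[0,0,0.4],"roll":0},{"linear":[0,0,0.4],"roll":0},{"linear":[0,0,0.3],"roll":0},{"linear":[0,0,0.2],"roll":0},{"linear":[0,0,0.1],"roll":0},{"linear":[0,0,0.05],"roll":0},{"linear":[0,0,0],"roll":0},{"linear":[0,0,0],"roll":0}]' >/dev/null
python3 to.py .6517 -.2555 .0226
python3 -m jog '[{"linear":[0,0,0.02],"roll":0},{"linear":[0,0,0.02],"roll":0},{"linear":[0,0,0],"roll":0},{"linear":[0,0,0],"roll":0}]' >/dev/null
python3 to.py .6517 -.2555 .0226
```

```text
t 8.4333 pos [ 0.6523 -0.2568  0.0269] yaw 179.95 units [0.015 0.033 0.107] F [ 0.5  0.3 -0.9] 0.04079734534716678 40.6270134577062 q6 -121.08600231455357
t 8.7667 pos [ 0.652  -0.2566  0.0247] yaw 179.95 units [0.007 0.029 0.053] F [ 0.  -0.3 -0. ] 0.041316743694085487 40.62906289938837 q6 -121.0860240618422
```

```bash
python3 -m jog '[{"linear":[0,0,0.02],"roll":0},{"linear":[0,0,0.02],"roll":0},{"linear":[0,0,0],"roll":0},{"linear":[0,0,0],"roll":0}]' >/dev/null
python3 to.py .6517 -.2555 .0226
python3 -m jog '[{"linear":[0,0,0.02],"roll":0},{"linear":[0,0,0],"roll":0},{"linear":[0,0,0],"roll":0}]' >/dev/null
python3 to.py .6517 -.2555 .0226
```

```text
t 9.1 pos [ 0.6519 -0.2566  0.0228] yaw 179.95 units [0.005 0.027 0.006] F [-0.4 -0.2 -0.8] 0.04085906935747238 40.628957367734984 q6 -121.08661826162226
t 9.35 pos [ 0.652  -0.2566  0.0226] yaw 179.95 units [0.008 0.029 0.   ] F [-0.6  0.3  4.4] 0.04088283352346063 40.98349374951795 q6 -121.08806212158417
```

Contact is felt (4.4 N). Release, rise, go to the yellow vial.

```bash
python3 -m jog '[{"linear":[0,0,0],"roll":0},{"linear":[0,0,0],"roll":0},{"linear":[0,0,0],"roll":0},{"linear":[0,0,0],"roll":0},{"linear":[0,0,0],"roll":0},{"linear":[0,0,0],"roll":0},{"linear":[0,0,0],"roll":0},{"linear":[0,0,0],"roll":0}]' 1 >/dev/null
python3 to.py .653 .257 .13
python3 -m jog '[{"linear":[0,0,-0.1],"roll":0},{"linear":[0,0,-0.3],"roll":0},{"linear":[0,0,-0.5],"roll":0},{"linear":[0,0,-0.6],"roll":0},{"linear":[0,0,-0.6],"roll":0},{"linear":[0,0,-0.4],"roll":0},{"linear":[0,0,-0.2],"roll":0},{"linear":[0,0,0],"roll":0}]' >/dev/null
python3 to.py .653 .257 .13
python3 - <<'E'
from h import *
cv2.imwrite('pics/s4.png',np.hstack([optics.get_image('scene')[150:360,60:260,::-1],optics.get_image('side')[180:390,300:500,::-1]]).repeat(2,0).repeat(2,1))
E
```

```text
t 10.0167 pos [ 0.652  -0.2566  0.0221] yaw 179.95 units [-0.014 12.841 -2.698] F [ 0.1 -0.9 -0.9] 0.08554654773764558 0.0 q6 -121.08600150608234
t 10.6833 pos [ 0.6526 -0.257   0.133 ] yaw 179.95 units [2.0000e-03 1.2849e+01 4.5000e-02] F [ 0.5 -0.1  0.4] 0.08512761617079537 0.0 q6 -121.08671473461595
```

View pics/s4.png

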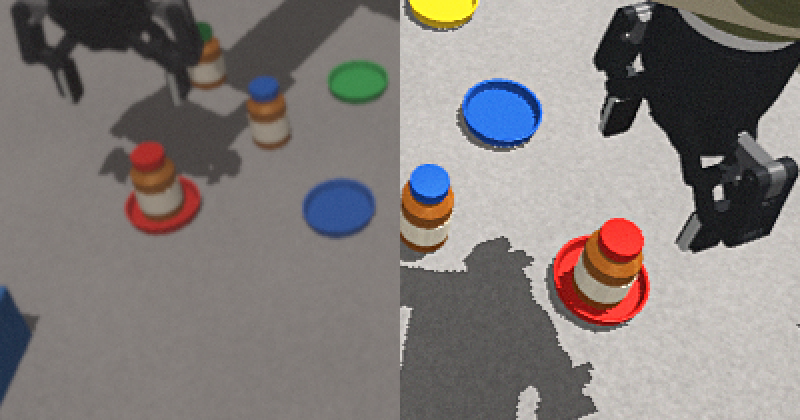

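The red vial stands upright, centred in the red dish. Next is yellow.

```bash
python3 -m jog '[{"linear":[0,0.3,0],"roll":0},{"linear":[0,0.6,0],"roll":0},{"linear":[0,0.8,0],"roll":0},{"linear":[0,0.8,0],"roll":0},{"linear":[0,0.8,0],"roll":0},{"linear":[0,0.8,0],"roll":0},{"linear":[0,0.8,0],"roll":0},{"linear":[0,0.8,0],"roll":0},{"linear":[0,0.8,0],"roll":0},{"linear":[0,0.8,0],"roll":0},{"linear":[0,0.8,0],"roll":0},{"linear":[0,0.8,0],"roll":0}]' >/dev/null
python3 -m jog '[{"linear":[0,0.8,0],"roll":0},{"linear":[0,0.8,0],"roll":0},{"linear":[0,0.8,0],"roll":0},{"linear":[0,0.8,0],"roll":0},{"linear":[0,0.5,0],"roll":0},{"linear":[0,0.25,0],"roll":0},{"linear":[0,0,0],"roll":0},{"linear":[0,0,0],"roll":0},{"linear":[0,0,0],"roll":0},{"linear":[0,0,0],"roll":0}]' >/dev/null
python3 to.py .653 .257 .018
```

```text
t 12.6167 pos [0.6526 0.2559 0.1301] yaw 179.85 units [-0.01   0.029  2.801] F [-0.4  0.4  0.3] 0.08549126547036923 0.0 q6 -78.0800355596609
```

```bash
python3 -m jog '[{"linear":[0,0.03,0.2],"roll":0},{"linear":[0,0,0.4],"roll":0},{"linear":[0,0,0.4],"roll":0},{"linear":[0,0,0.4],"roll":0},{"linear":[0,0,0.4],"roll":0},{"linear":[0,0,0.4],"roll":0},{"linear":[0,0,0.3],"roll":0},{"linear":[0,0,0.2],"roll":0},{"linear":[0,0,0.1],"roll":0},{"linear":[0,0,0],"roll":0},{"linear":[0,0,0],"roll":0},{"linear":[0,0,0],"roll":0}]' >/dev/null
python3 to.py .653 .257 .018
python3 -m jog '[{"linear":[0,0,0],"roll":0},{"linear":[0,0,0],"roll":0},{"linear":[0,0,0],"roll":0},{"linear":[0,0,0],"roll":0},{"linear":[0,0,0],"roll":0},{"linear":[0,0,0],"roll":0},{"linear":[0,0,0],"roll":0},{"linear":[0,0,0],"roll":0},{"linear":[0,0,0],"roll":0},{"linear":[0,0,0],"roll":0},{"linear":[0,0,0],"roll":0},{"linear":[0,0,0],"roll":0}]' -1 40 >/dev/null
python3 to.py .653 .257 .13
```

```text
t 13.6167 pos [0.6529 0.2587 0.0191] yaw 179.95 units [-0.003 -0.042  0.028] F [ 0.9 -0.   0.2] 0.08543566420344242 0.0 q6 -77.96441734970202
t 14.6167 pos [0.6527 0.2586 0.0187] yaw 179.95 units [-0.01  -0.04  -2.782] F [-0.7 -0.6  5.7] 0.04129461446368806 40.90309479273856 q6 -77.96517432655065
```

```bash
python3 -m jog '[{"linear":[0,0,-0.1],"roll":0},{"linear":[0,0,-0.2],"roll":0},{"linear":[0,0,-0.35],"roll":0},{"linear":[0,0,-0.4],"roll":0},{"linear":[0,0,-0.4],"roll":0},{"linear":[0,0,-0.4],"roll":0},{"linear":[0,0,-0.4],"roll":0},{"linear":[0,0,-0.3],"roll":0},{"linear":[0,0,-0.2],"roll":0},{"linear":[0,0,-0.05],"roll":0},{"linear":[0,0,0],"roll":0}]' >/dev/null
python3 -m jog '[{"linear":[0,-0.1,0],"roll":0},{"linear":[0,-0.25,0],"roll":0},{"linear":[-0.02,-0.4,0],"roll":0},{"linear":[-0.02,-0.5,0],"roll":0},{"linear":[-0.02,-0.5,0],"roll":0},{"linear":[-0.02,-0.5,0],"roll":0},{"linear":[-0.02,-0.5,0],"roll":0},{"linear":[-0.02,-0.5,0],"roll":0},{"linear":[-0.02,-0.5,0],"roll":0},{"linear":[-0.02,-0.4,0],"roll":0},{"linear":[0,-0.25,0],"roll":0},{"linear":[0,-0.1,0],"roll":0}]' >/dev/null
python3 -m jog '[{"linear":[0,0,0],"roll":0},{"linear":[0,0,0],"roll":0},{"linear":[0,0,0],"roll":0}]' >/dev/null
python3 to.py .659 .0778 .0226
```

```text
t 16.7833 pos [0.6586 0.0795 0.1301] yaw -179.99 units [-0.011 -0.043  2.688] F [ 0.4  0.2 -0.9] 0.040907407074969676 40.556649926584214 q6 -93.33461723797608
```

```bash
python3 -m jog '[{"linear":[0,-0.03,0.1],"roll":0},{"linear":[0,0,0.25],"roll":0},{"linear":[0,0,0.4],"roll":0},{"linear":[0,0,0.4],"roll":0},{"linear":[0,0,0.4],"roll":0},{"linear":[0,0,0.4],"roll":0},{"linear":[0,0,0.3],"roll":0},{"linear":[0,0,0.2],"roll":0},{"linear":[0,0,0.1],"roll":0},{"linear":[0,0,0.05],"roll":0},{"linear":[0,0,0],"roll":0},{"linear":[0,0,0],"roll":0}]' >/dev/null
python3 -m jog '[{"linear":[0,0,0.02],"roll":0},{"linear":[0,0,0.02],"roll":0},{"linear":[0,0,0.02],"roll":0},{"linear":[0,0,0.02],"roll":0},{"linear":[0,0,0],"roll":0},{"linear":[0,0,0],"roll":0},{"linear":[0,0,0],"roll":0}]' >/dev/null
python3 to.py .659 .0778 .0226
python3 -m jog '[{"linear":[0,0,0.02],"roll":0},{"linear":[0,0,0],"roll":0},{"linear":[0,0,0],"roll":0}]' >/dev/null
python3 to.py .659 .0778 .0226
```

```text
t 18.3667 pos [0.6587 0.0774 0.0229] yaw 179.95 units [-0.008  0.01   0.008] F [ 0.2  0.3 -1.7] 0.04135399104643867 40.55380524136126 q6 -93.45230441321644
t 18.6167 pos [0.6588 0.0774 0.0227] yaw 179.95 units [-0.006  0.011  0.002] F [-1.9 -0.1  4.7] 0.041259013415912565 40.94934584805742 q6 -93.4538048827637
```

Contact at 4.7 N. Release, rise, head for green (0.435,-0.258).

```bash
python3 -m jog '[{"linear":[0,0,0],"roll":0},{"linear":[0,0,0],"roll":0},{"linear":[0,0,0],"roll":0},{"linear":[0,0,0],"roll":0},{"linear":[0,0,0],"roll":0},{"linear":[0,0,0],"roll":0},{"linear":[0,0,0],"roll":0},{"linear":[0,0,0],"roll":0}]' 1 >/dev/null
python3 -m jog '[{"linear":[0,0,-0.1],"roll":0},{"linear":[0,0,-0.3],"roll":0},{"linear":[0,0,-0.5],"roll":0},{"linear":[0,0,-0.6],"roll":0},{"linear":[0,0,-0.6],"roll":0},{"linear":[0,0,-0.4],"roll":0},{"linear":[0,0,-0.2],"roll":0},{"linear":[0,0,0],"roll":0},{"linear":[0,0,0],"roll":0}]' >/dev/null
python3 to.py .4352 -.2583 .13
python3 - <<'E'
from h import *
cv2.imwrite('pics/s5.png',np.hstack([optics.get_image('scene')[150:360,220:420,::-1],optics.get_image('side')[90:300,220:420,::-1]]).repeat(2,0).repeat(2,1))
E
```

```text
t 20.0333 pos [0.6584 0.0774 0.13  ] yaw 179.95 units [ 5.574e+00 -8.398e+00  1.000e-03] F [ 0.2  0.6 -0.8] 0.08533437127085898 0.0 q6 -93.45182140811043
```

View pics/s5.png

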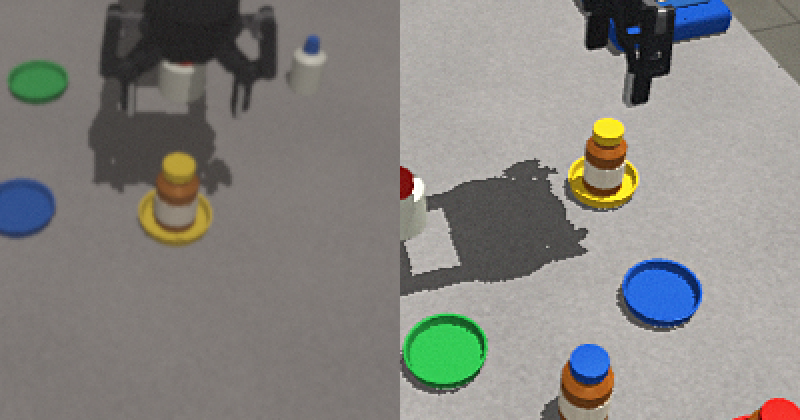

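Yellow stands upright in its dish. Go to green.

```bash
python3 -m jog '[{"linear":[0.2,-0.3,0],"roll":0},{"linear":[0.4,-0.6,0],"roll":0},{"linear":[0.4,-0.6,0],"roll":0},{"linear":[0.4,-0.6,0],"roll":0},{"linear":[0.4,-0.6,0],"roll":0},{"linear":[0.4,-0.6,0],"roll":0},{"linear":[0.4,-0.6,0],"roll":0},{"linear":[0.4,-0.6,0],"roll":0},{"linear":[0.4,-0.6,0],"roll":0},{"linear":[0.4,-0.6,0],"roll":0},{"linear":[0.4,-0.6,0],"roll":0},{"linear":[0.4,-0.6,0],"roll":0}]' >/dev/null
python3 -m jog '[{"linear":[0.4,-0.6,0],"roll":0},{"linear":[0.4,-0.6,0],"roll":0},{"linear":[0.17,-0.3,0],"roll":0},{"linear":[0,0,0],"roll":0},{"linear":[0,0,0],"roll":0},{"linear":[0,0,0],"roll":0},{"linear":[0,0,0],"roll":0}]' >/dev/null
python3 to.py .4352 -.2583 .018
```

```text
t 21.7167 pos [ 0.4359 -0.2574  0.1298] yaw -179.98 units [ 0.016 -0.024  2.795] F [-0.1 -0.2 -0.5] 0.08521626129981899 0.0 q6 -134.01355844661464
```

```bash
python3 -m jog '[{"linear":[0.01,-0.01,0.2],"roll":0},{"linear":[0,0,0.4],"roll":0},{"linear":[0,0,0.4],"roll":0},{"linear":[0,0,0.4],"roll":0},{"linear":[0,0,0.4],"roll":0},{"linear":[0,0,0.4],"roll":0},{"linear":[0,0,0.3],"roll":0},{"linear":[0,0,0.2],"roll":0},{"linear":[0,0,0.1],"roll":0},{"linear":[0,0,0],"roll":0},{"linear":[0,0,0],"roll":0},{"linear":[0,0,0],"roll":0}]' >/dev/null
python3 to.py .4352 -.2583 .018
python3 -m jog '[{"linear":[0,0,0],"roll":0},{"linear":[0,0,0],"roll":0},{"linear":[0,0,0],"roll":0},{"linear":[0,0,0],"roll":0},{"linear":[0,0,0],"roll":0},{"linear":[0,0,0],"roll":0},{"linear":[0,0,0],"roll":0},{"linear":[0,0,0],"roll":0},{"linear":[0,0,0],"roll":0},{"linear":[0,0,0],"roll":0},{"linear":[0,0,0],"roll":0},{"linear":[0,0,0],"roll":0}]' -1 40 >/dev/null
python3 to.py .4447 -.0772 .13
```

```text
t 22.7167 pos [ 0.4355 -0.259   0.0187] yaw 179.96 units [0.007 0.017 0.018] F [-0.3 -0.3  0.3] 0.08541372576357495 0.0 q6 -134.10984393463826
t 23.7167 pos [ 0.4353 -0.2589  0.0186] yaw 179.95 units [-0.233  4.542 -2.787] F [-1.1  0.8  5.3] 0.04085988019733875 40.53011669777334 q6 -134.11021666251685
```

```bash
python3 -m jog '[{"linear":[0,0,-0.1],"roll":0},{"linear":[0,0,-0.2],"roll":0},{"linear":[0,0,-0.35],"roll":0},{"linear":[0,0,-0.4],"roll":0},{"linear":[0,0,-0.4],"roll":0},{"linear":[0,0,-0.4],"roll":0},{"linear":[0,0,-0.4],"roll":0},{"linear":[0,0,-0.3],"roll":0},{"linear":[0,0,-0.2],"roll":0},{"linear":[0,0,-0.05],"roll":0},{"linear":[0,0,0],"roll":0}]' >/dev/null
python3 -m jog '[{"linear":[0,0.1,0],"roll":0},{"linear":[-0.01,0.25,0],"roll":0},{"linear":[-0.02,0.4,0],"roll":0},{"linear":[-0.03,0.5,0],"roll":0},{"linear":[-0.03,0.5,0],"roll":0},{"linear":[-0.03,0.5,0],"roll":0},{"linear":[-0.03,0.5,0],"roll":0},{"linear":[-0.03,0.5,0],"roll":0},{"linear":[-0.03,0.5,0],"roll":0},{"linear":[-0.02,0.4,0],"roll":0},{"linear":[0,0.25,0],"roll":0},{"linear":[0,0.13,0],"roll":0}]' >/dev/null
python3 -m jog '[{"linear":[0,0,0],"roll":0},{"linear":[0,0,0],"roll":0},{"linear":[0,0,0],"roll":0},{"linear":[0,0,0],"roll":0}]' >/dev/null
python3 to.py .4447 -.0772 .0226
```

```text
t 25.9667 pos [ 0.4446 -0.0783  0.1301] yaw 179.89 units [-0.004  0.027  2.687] F [-0.2 -0.2 -1. ] 0.04056078604334305 40.588841680437326 q6 -114.96238102993225
```

```bash
python3 -m jog '[{"linear":[0,0.01,0.1],"roll":0},{"linear":[0,0,0.25],"roll":0},{"linear":[0,0,0.4],"roll":0},{"linear":[0,0,0.4],"roll":0},{"linear":[0,0,0.4],"roll":0},{"linear":[0,0,0.4],"roll":0},{"linear":[0,0,0.3],"roll":0},{"linear":[0,0,0.2],"roll":0},{"linear":[0,0,0.1],"roll":0},{"linear":[0,0,0.05],"roll":0},{"linear":[0,0,0],"roll":0},{"linear":[0,0,0],"roll":0}]' >/dev/null
python3 -m jog '[{"linear":[0,0,0.02],"roll":0},{"linear":[0,0,0.02],"roll":0},{"linear":[0,0,0.02],"roll":0},{"linear":[0,0,0.02],"roll":0},{"linear":[0,0,0],"roll":0},{"linear":[0,0,0],"roll":0},{"linear":[0,0,0],"roll":0}]' >/dev/null
python3 to.py .4447 -.0772 .0226
python3 -m jog '[{"linear":[0,0,0.02],"roll":0},{"linear":[0,0,0],"roll":0},{"linear":[0,0,0],"roll":0}]' >/dev/null
python3 to.py .4447 -.0772 .0226
```

```text
t 27.55 pos [ 0.4445 -0.0772  0.0229] yaw 179.95 units [-0.004  0.     0.009] F [ 0.5  0.1 -0.5] 0.040703055432565846 40.56890702107921 q6 -114.89765145906098
t 27.8 pos [ 0.4446 -0.0772  0.0226] yaw 179.95 units [-0.002  0.001 -0.   ] F [-1.5  0.9  6.4] 0.04096738873888012 41.24504667939618 q6 -114.90015777567163
```

Contact. Release, rise and look, then blue at (0.5395,-0.1656).

```bash
python3 -m jog '[{"linear":[0,0,0],"roll":0},{"linear":[0,0,0],"roll":0},{"linear":[0,0,0],"roll":0},{"linear":[0,0,0],"roll":0},{"linear":[0,0,0],"roll":0},{"linear":[0,0,0],"roll":0},{"linear":[0,0,0],"roll":0},{"linear":[0,0,0],"roll":0}]' 1 >/dev/null
python3 -m jog '[{"linear":[0,0,-0.1],"roll":0},{"linear":[0,0,-0.3],"roll":0},{"linear":[0,0,-0.5],"roll":0},{"linear":[0,0,-0.6],"roll":0},{"linear":[0,0,-0.6],"roll":0},{"linear":[0,0,-0.4],"roll":0},{"linear":[0,0,-0.2],"roll":0},{"linear":[0,0,0],"roll":0},{"linear":[0,0,0],"roll":0}]' >/dev/null
python3 to.py .5395 -.1656 .13
python3 - <<'E'
from h import *
cv2.imwrite('pics/s6.png',np.hstack([optics.get_image('scene')[100:310,140:340,::-1],optics.get_image('side')[170:380,180:380,::-1]]).repeat(2,0).repeat(2,1))
E
```

```text
t 29.2167 pos [ 0.4443 -0.0771  0.1298] yaw 179.95 units [-2.382 -2.209 -0.007] F [-0.   0.4  0.6] 0.08537620966028252 0.0 q6 -114.89881408124099
```

View pics/s6.png

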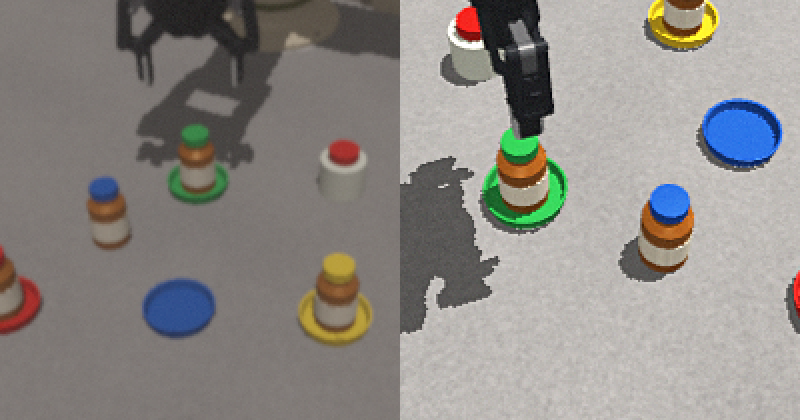

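Green stands well, and blue has not moved. Go to blue.

```bash
python3 -m jog '[{"linear":[-0.2,-0.2,0],"roll":0},{"linear":[-0.5,-0.45,0],"roll":0},{"linear":[-0.5,-0.45,0],"roll":0},{"linear":[-0.5,-0.45,0],"roll":0},{"linear":[-0.5,-0.45,0],"roll":0},{"linear":[-0.18,-0.21,0],"roll":0},{"linear":[0,0,0],"roll":0},{"linear":[0,0,0],"roll":0},{"linear":[0,0,0],"roll":0},{"linear":[0,0,0],"roll":0}]' >/dev/null
python3 to.py .5395 -.1656 .018
python3 -m jog '[{"linear":[0,0,0.2],"roll":0},{"linear":[0,0,0.4],"roll":0},{"linear":[0,0,0.4],"roll":0},{"linear":[0,0,0],"roll":0},{"linear":[0,0,0],"roll":0}]' >/dev/null
python3 to.py .5395 -.1656 .018
```

```text
t 30.15 pos [ 0.5391 -0.1651  0.1299] yaw 179.97 units [-0.012 -0.014  2.799] F [ 0.8  0.1 -0.2] 0.08519069124089043 0.0 q6 -119.03026558743288
t 30.5667 pos [ 0.5392 -0.1652  0.0897] yaw 179.96 units [-0.011 -0.011  1.791] F [ 0.4 -0.2  0.5] 0.08534525097645579 0.0 q6 -119.02960073288654
```

```bash
python3 -m jog '[{"linear":[-0.01,-0.01,0.2],"roll":0},{"linear":[0,0,0.4],"roll":0},{"linear":[0,0,0.4],"roll":0},{"linear":[0,0,0.4],"roll":0},{"linear":[0,0,0.2],"roll":0},{"linear":[0,0,0.15],"roll":0},{"linear":[0,0,0.05],"roll":0},{"linear":[0,0,0],"roll":0},{"linear":[0,0,0],"roll":0},{"linear":[0,0,0],"roll":0}]' >/dev/null
python3 to.py .5395 -.1656 .018
python3 -m jog '[{"linear":[0,0,0],"roll":0},{"linear":[0,0,0],"roll":0},{"linear":[0,0,0],"roll":0},{"linear":[0,0,0],"roll":0},{"linear":[0,0,0],"roll":0},{"linear":[0,0,0],"roll":0},{"linear":[0,0,0],"roll":0},{"linear":[0,0,0],"roll":0},{"linear":[0,0,0],"roll":0},{"linear":[0,0,0],"roll":0},{"linear":[0,0,0],"roll":0},{"linear":[0,0,0],"roll":0}]' -1 40 >/dev/null
python3 to.py .6519 -.0785 .13
```

```text
t 31.4 pos [ 0.5404 -0.1663  0.0189] yaw 179.95 units [0.023 0.017 0.022] F [ 0.1 -0.   0.4] 0.0850233443749808 0.0 q6 -119.04817990507205
t 32.4 pos [ 0.5402 -0.1662  0.0185] yaw 179.95 units [-2.792  2.193 -2.786] F [-0.2 -0.4  4.3] 0.04107099742628853 40.78505317855161 q6 -119.04893833311486
```

```bash
python3 -m jog '[{"linear":[0,0,-0.1],"roll":0},{"linear":[0,0,-0.2],"roll":0},{"linear":[0,0,-0.35],"roll":0},{"linear":[0,0,-0.4],"roll":0},{"linear":[0,0,-0.4],"roll":0},{"linear":[0,0,-0.4],"roll":0},{"linear":[0,0,-0.4],"roll":0},{"linear":[0,0,-0.3],"roll":0},{"linear":[0,0,-0.2],"roll":0},{"linear":[0,0,-0.05],"roll":0},{"linear":[0,0,0],"roll":0}]' >/dev/null
python3 -m jog '[{"linear":[-0.1,0.08,0],"roll":0},{"linear":[-0.2,0.15,0],"roll":0},{"linear":[-0.3,0.24,0],"roll":0},{"linear":[-0.4,0.32,0],"roll":0},{"linear":[-0.4,0.32,0],"roll":0},{"linear":[-0.4,0.32,0],"roll":0},{"linear":[-0.4,0.32,0],"roll":0},{"linear":[-0.3,0.22,0],"roll":0},{"linear":[-0.2,0.15,0],"roll":0},{"linear":[-0.09,0.07,0],"roll":0},{"linear":[0,0,0],"roll":0},{"linear":[0,0,0],"roll":0}]' >/dev/null
python3 -m jog '[{"linear":[0,0,0],"roll":0},{"linear":[0,0,0],"roll":0}]' >/dev/null
python3 to.py .6519 -.0785 .0226
```

```text
t 34.4833 pos [ 0.6513 -0.0792  0.1303] yaw 179.9 units [-0.015  0.017  2.691] F [ 0.7  1.9 -1. ] 0.040959812787809066 40.48761652142275 q6 -107.14358850792195
```

```bash
python3 -m jog '[{"linear":[-0.01,0.01,0.1],"roll":0},{"linear":[0,0,0.25],"roll":0},{"linear":[0,0,0.4],"roll":0},{"linear":[0,0,0.4],"roll":0},{"linear":[0,0,0.4],"roll":0},{"linear":[0,0,0.4],"roll":0},{"linear":[0,0,0.3],"roll":0},{"linear":[0,0,0.2],"roll":0},{"linear":[0,0,0.1],"roll":0},{"linear":[0,0,0.05],"roll":0},{"linear":[0,0,0],"roll":0},{"linear":[0,0,0],"roll":0}]' >/dev/null
python3 -m jog '[{"linear":[0,0,0.02],"roll":0},{"linear":[0,0,0.02],"roll":0},{"linear":[0,0,0.02],"roll":0},{"linear":[0,0,0.02],"roll":0},{"linear":[0,0,0],"roll":0},{"linear":[0,0,0],"roll":0},{"linear":[0,0,0],"roll":0}]' >/dev/null
python3 to.py .6519 -.0785 .0226
python3 -m jog '[{"linear":[0,0,0.02],"roll":0},{"linear":[0,0,0],"roll":0},{"linear":[0,0,0],"roll":0}]' >/dev/null
python3 to.py .6519 -.0785 .0226
```

```text
t 36.0667 pos [ 0.6521 -0.0782  0.023 ] yaw 179.95 units [ 0.006 -0.008  0.009] F [ 0.2 -0.9  0. ] 0.04123460666671073 40.47900112287607 q6 -107.09214449366341
t 36.3167 pos [ 0.6523 -0.0782  0.0226] yaw 179.95 units [ 0.009 -0.006 -0.001] F [-0.4  0.5  3.7] 0.04098331695710271 40.79731092788279 q6 -107.09242367940239
```

```bash
python3 -m jog '[{"linear":[0,0,0],"roll":0},{"linear":[0,0,0],"roll":0},{"linear":[0,0,0],"roll":0},{"linear":[0,0,0],"roll":0},{"linear":[0,0,0],"roll":0},{"linear":[0,0,0],"roll":0},{"linear":[0,0,0],"roll":0},{"linear":[0,0,0],"roll":0}]' 1 >/dev/null
python3 -m jog '[{"linear":[0,0,-0.1],"roll":0},{"linear":[0,0,-0.3],"roll":0},{"linear":[0,0,-0.5],"roll":0},{"linear":[0,0,-0.6],"roll":0},{"linear":[0,0,-0.6],"roll":0},{"linear":[0,0,-0.6],"roll":0},{"linear":[0,0,-0.6],"roll":0},{"linear":[0,0,-0.4],"roll":0},{"linear":[0,0,-0.2],"roll":0},{"linear":[0,0,0],"roll":0},{"linear":[0,0,0],"roll":0},{"linear":[0,0,0],"roll":0}]' >/dev/null
python3 to.py .6519 -.0785 .13
python3 - <<'E'
from h import *
cv2.imwrite('pics/s7.png',np.hstack([optics.get_image('scene')[90:390,60:440,::-1],optics.get_image('side')[90:390,60:440,::-1]]))
E
```

```text
t 37.9833 pos [ 0.6516 -0.0781  0.1769] yaw 179.95 units [-0.01  -0.011  1.171] F [0.6 0.2 0.3] 0.08555160060089101 0.0 q6 -107.0924060361572
```

View pics/s7.png

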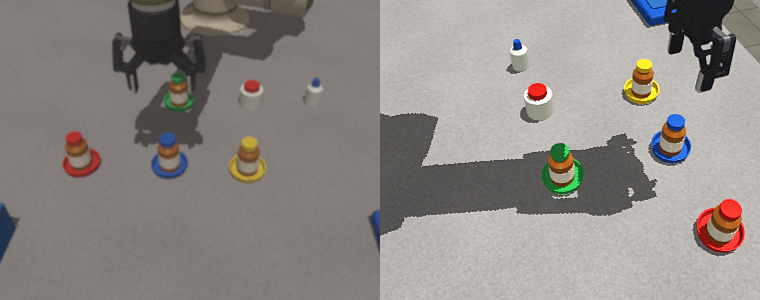

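All four vials stand upright in their matching dishes, the pot and the dropper bottle have not moved, and the gripper is clear.

```bash
python3 -c "from rig import env; print(env.close_job())"
```

```text
the job is handed in; nothing more can be done
None
```

The job is handed in at about 38 s of the 106 s allowed: all four vials stand upright in their matching dishes, placed in the order red, yellow, green, blue, and the pill pot and dropper bottle were left where they were.

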